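# Draw 25 ml into the red glass gas syringe

## Robot

A 7-joint arm with a two-finger parallel gripper is mounted at the origin on a cart in front of the work surface, level with it; the furniture and walls round the work are solid. World frame = base frame: x ahead of the robot, y to its left, z up, the work surface at z = 0. Lengths are in m, angles in rad, forces in N, time in s.
With the tool pointing down it reaches from about 0.4 to 0.85 m from the base axis. Payload 10.4 kg.
Tool frame: the origin (TCP) lies midway between the tips of the shut fingers; the grasp point (between the pads) lies 19 mm behind it (manip.tcp_to_grasp is the distance from the TCP to the grasp point, in m); z points along the fingers, y is the line along which they close (so a half turn about z gives the same grasp; the last joint's range is limited). The gripper opens to 85 mm and grips with 20 to 120 N. Pads are 22 mm wide; open, the fingers measure 114 mm over their backs; the gripper's body (76 mm by 85 mm) begins 54 mm behind the grasp point. The pads swing forward as they close: fully open they stand 13 mm farther back than shut.
Start: joints at [1.162, 0.332, -0.065, 1.46, 0.022, 1.35, -0.088], TCP at [0.235, -0.579, 0.231] pointing down, gripper open.
Joint ranges: [-2.6, 2.6], [-0.5, 2.12], [-1.47, 1.34], [0.16, 2.42], [-1.27, 4.41], [0.06, 2.06], [-2.6, 2.6]. Speed limits (rad/s): [2.22, 2.22, 2.79, 2.79, 3.14, 3.14, 3.14].

## Interface

Orientations are given as a unit quaternion [x, y, z, w].
In Python, from workcell import manip gives the robot as it stands.
- The arm moves only by the shell command python3 -m jog 'ROWS' [FORCE]. ROWS is a JSON object of lists of equal length, an entry for each row: "offset": the shift along the world's x, y, z in m, a list of three; "yaw": the turn about the world's z in degrees; "jaw": the closure, from 0 (fully open) to 1 (shut). A call has 1 to 20 rows; each row shifts and turns the commanded pose from where the row before left it; what a row does not reach is not made up. A row lasts 1/12 s, in which the tool goes at most 41.7 mm and 7.16 degrees, less where a joint would pass 70% of its speed; a pose out of reach is approached as far as the arm can. A call is refused whole if a number of a shift passes 0.0417 or a number of a turn 7.16, either way. A call with a gripper value outside its range is refused whole. The fingers move at their own pace and stop on an object; FORCE is the grip in N (left out, the last holds). Time passes only in rows, so rows that do not move let the fingers close. It gives the time, the measured TCP pose, the force, the opening and the grip force at its end, in the units of the state.
- manip.get_obs(): the state, without advancing time (a new reading comes with each control period).
- manip.camera(name): name is "scene" or "top" or "wrist"; returns a dict with "frame" (384x512x3 uint8, red, green, blue), "camera_matrix" (3x3 intrinsics, pixels), "eye" and "attitude" of the camera in the world; the wrist camera has in their place "hand_eye" (4x4, takes a point from camera to tool coordinates, whose origin is the TCP and whose axes are the flange's). Camera axes: x right, y up, looking along -z (the intrinsics and any distortion apply to the point x, -y, -z); pixel columns grow to the right and rows downward; lengths in m; the calibration is good to about 2 mm. A picture is of the moment at which its call begins: read the wrist's pose just before it. There is no depth.
- manip.hand_in(): hands the job in; it is judged then, once.
Trained networks look in a picture, given as the dict that the camera call returned (one of the last four; its "shot" number tells which), for a name from the list of things; names that differ only in an ending like _2 or _b are one class to them, and where a whole thing is asked for, a point or a joint stands for the part that bears it (a point fixed in the world has none). Each returns a list of dicts, best first, with "score" (0 to 1); they miss things now and then, are a little off and sometimes report something else, mostly with a low value. They report only what shows in the picture. A call takes as long as a camera call. They do not tell look-alikes from the thing itself.
- manip.masks_of(picture, name): "region" (384x512 bool, what is visible of it).
- manip.tip_of(picture, name): "at" ([x, y, z] in m, in world coordinates, good to about 4 mm: a listed point, or the origin of a listed thing).
The state is a dict: "clock": time; "joint_pos": joint angles; "joint_velocities": joint speeds; "tau": joint torques, N m; "position": TCP position; "ee_rot": TCP orientation; "ft_force": force on the tool from outside, world axes, zero at the start; "torque": the same for the moment, N m; "grip_width": opening from 0.0 (shut) to 1.0 (fully open); "grasp_force": force on a finger pad.
Only numpy, scipy, OpenCV 4.12 (cv2) and the standard library are available. Lean on these libraries where they do the work, as an engineer would, in place of code of your own. Each camera call takes 0.05 s, during which the arm holds its last target. There are 200 camera calls.

## Task

Get the red gas syringe ready: take the glass plunger marked red out of the draining rack, stand it in the glass barrel with the red band and push it fully home to drive the air out, then draw it straight up again until the red ring on its rod is level with the top rim of the barrel. Hold it there and finish while still holding it, hanging freely in the barrel, since it sinks if let go and the tap below has yet to be shut. It is glass, so do not force it, and leave the blue plunger in the rack and the jars, flask and timer where they are.

Things in the scene. Friction and masses are not known exactly. Their poses are not given: they have to be found in the camera images.
- plunger_red: Loose frosted-glass plunger marked red, 0.08 kg, upright in an outer hole of the rack. Origin: centre of its foot; z along the rod, up to the knob. Rod 25 mm in diameter, z = 0 to 95 mm, the foot chamfered over 5 mm to 17 mm; stop shoulder 36 mm in diameter, z = 95 to 100 mm; round grip knob 24 mm in diameter, z = 100 to 134 mm, with a red disc on top. Any yaw will do.
- plunger_red_ring (a point): Middle of the 4 mm wide red ring round the red plunger's rod, on its axis, 44 mm above its foot, 51 mm below the underside of the shoulder.
- plunger_red_knob (a point): Grip point on the red plunger's axis, 122 mm above its foot, 22 mm above the top of the shoulder (fingertips then just clear the shoulder).
- plunger_blue: The same plunger marked blue (ring and disc on the knob), the mate of the blue barrel, standing upright in the other outer hole of the rack. Origin: centre of its foot. To be left in the rack.
- rack: White plastic draining rack, fixed, 66 x 200 mm, 60 mm high, three holes 27.5 mm in diameter in a row along its y axis at y = -60, 0 and +60 mm through its top plate (z = 52 to 60 mm). The plungers' feet stand on its floor, z = 6 mm. Origin: centre of its underside.
- stand_red: Grey bench stand, fixed, base 110 x 90 x 10 mm, with a column behind an upright glass barrel with a red band. Origin: on the work surface below the barrel's axis; z up. Bore 26.5 mm in diameter, open on top, floor at z = 55 mm, rim (flange 41 mm in diameter) at z = 152 mm, the stand's highest point. Fully home, the plunger's shoulder rests on the rim, its foot 2 mm above the floor.
- stand_red_rim (a point): Centre of the top rim of the barrel with the red band, on the bore's axis.
- stand_blue: The same stand with the blue-banded barrel (blue tap); not needed. Origin: on the work surface, below its barrel's axis.
- timer: Small light-coloured bench timer, 59 x 64 x 18 mm, loose bystander. Origin: centre of its underside.
- amber_jar: Amber jar with black lid, 56 mm in diameter, 75 mm high, loose bystander. Origin: centre of its underside.
- salt_jar: Clear jar of white salt with a white lid, 52 mm in diameter, 62 mm high, loose bystander. Origin: centre of its underside.
- flask: Clear conical flask, 72 mm in diameter, 110 mm high, loose bystander. Origin: centre of its underside.
There are look-alikes about, which are no part of the job. What is shaped like the plunger_red but green is not meant.

How it is judged:
On the way:
1. the red plunger stands fully home in the red barrel: shoulder within 2.5 mm of the rim, on the axis, upright (z of plunger_red in the frame of stand_red_rim below -0.0925 m and horizontal distance between plunger_red and stand_red_rim below 0.006 m and angle between the z axis of plunger_red and the z axis of stand_red, either way round below 0.06 rad), for 0.1 s.
At the end, for the whole second after the job is handed in: The red plunger is held by the fingers in the red barrel with its red ring within 4 mm of the height of the rim and of the axis, aligned within 0.05 rad, at rest, not wedged (under 10 N against the stand); the blue plunger still stands in its rack hole (z of plunger_red_ring in the frame of stand_red_rim between -0.004 and 0.004 m and horizontal distance between plunger_red_ring and stand_red_rim below 0.004 m and angle between the z axis of plunger_red and the z axis of stand_red, either way round below 0.05 rad and contact force between the fingers and plunger_red above 2 N and contact force between plunger_red and stand_red below 10 N and linear speed of plunger_red below 0.01 m/s and distance of plunger_blue from where it was at the start of the episode below 0.01 m and angle between plunger_blue's own z axis and vertical below 0.15 rad); the arm keeps its last pose, push and grip.
It fails at once if the glass is forced: more than 50 N between the red plunger and a stand (contact force between plunger_red and stand_red above 50 N or contact force between plunger_red and stand_blue above 50 N).
It fails at once if the blue plunger leaves its place in the rack (distance of plunger_blue from where it was at the start of the episode above 0.015 m).
It fails at once if a jar, the flask or the timer is pushed away (distance of any of timer, amber_jar, salt_jar, flask from where it was at the start of the episode above 0.02 m).
It also fails if it takes over 56 s, if anything falls off the work surface, if the arm or the gripper's body presses on something with over 40 N, if the wrist force passes 120 N, or if a joint passes its speed limit or range.

## Working session

There is one attempt and no reset: what is moved stays moved. The work goes in short steps, Python scripts to look and compute and a shell command to move; the robot and the scene stay as the last step left them, time stands still between calls to the robot, and variables do not carry over. Pictures are saved under pics/ and viewed, at most 10 in all, crops included, and the job is handed in when it is done.

```bash
mkdir -p pics; ls
python3 - <<'E'
from workcell import manip
import cv2,numpy as np
o=manip.get_obs();print(o['clock'],o['position'],o['ee_rot'],o['grip_width'],manip.tcp_to_grasp)
ims=[]
for c in('scene','top'):
    p=manip.camera(c);ims.append(p['frame'])
    print(c,p['eye'],p['camera_matrix'][0][0])
    cv2.imwrite(f'pics/{c}0.png',cv2.resize(p['frame'][:,:,::-1],(800,600)))
    for n in('plunger_red','plunger_red_knob','plunger_blue','rack','stand_red','stand_red_rim','stand_blue','timer','amber_jar','salt_jar','flask'):
        print(n,[(round(d['score'],2),np.round(d['at'],3).tolist()) for d in manip.tip_of(p,n)][:4])
E
```

```text
pics
0.0 [ 0.23503764 -0.57872745  0.23049534] [ 9.81453067e-01  1.91701253e-01 -1.68177887e-04 -6.91864098e-04] 1.0012404067877654 0.0187
scene [-0.15675566  0.71726542  0.78006143] 492.1495054179982
plunger_red [(0.87, [0.484, -0.007, 0.002])]
plunger_red_knob [(0.79, [0.49, -0.009, 0.125])]
plunger_blue []
rack [(0.71, [0.474, 0.179, -0.001])]
stand_red [(0.95, [0.472, -0.109, -0.001]), (0.59, [0.635, 0.223, 0.004])]
stand_red_rim [(0.71, [0.469, -0.11, 0.151])]
stand_blue [(0.77, [0.476, -0.259, -0.0]), (0.43, [0.469, -0.112, 0.149])]
timer [(0.85, [0.398, 0.004, 0.002]), (0.21, [0.478, 0.177, -0.0])]
amber_jar []
salt_jar [(0.69, [0.499, -0.416, 0.0])]
flask [(0.76, [0.637, 0.221, 0.002])]
top [ 0.37501289 -0.07384862  1.03613076] 381.08252358266776
plunger_red [(0.75, [0.487, 0.122, 0.003]), (0.7, [0.486, -0.008, -0.002])]
plunger_red_knob [(0.73, [0.49, 0.118, 0.127]), (0.65, [0.484, -0.011, 0.123])]
plunger_blue [(0.62, [0.469, 0.238, 0.004])]
rack [(0.84, [0.482, 0.177, 0.002])]
stand_red [(0.59, [0.471, -0.106, -0.001])]
stand_red_rim [(0.7, [0.472, -0.109, 0.149])]
stand_blue [(0.98, [0.474, -0.26, -0.002])]
timer [(0.77, [0.396, 0.007, -0.001]), (0.55, [0.639, 0.219, 0.001]), (0.37, [0.603, -0.285, 0.0])]
amber_jar [(0.91, [0.598, -0.284, -0.002]), (0.34, [0.636, 0.219, -0.004])]
salt_jar [(0.91, [0.499, -0.418, -0.005])]
flask [(0.59, [0.636, 0.218, 0.001])]
```

View pics/scene0.png

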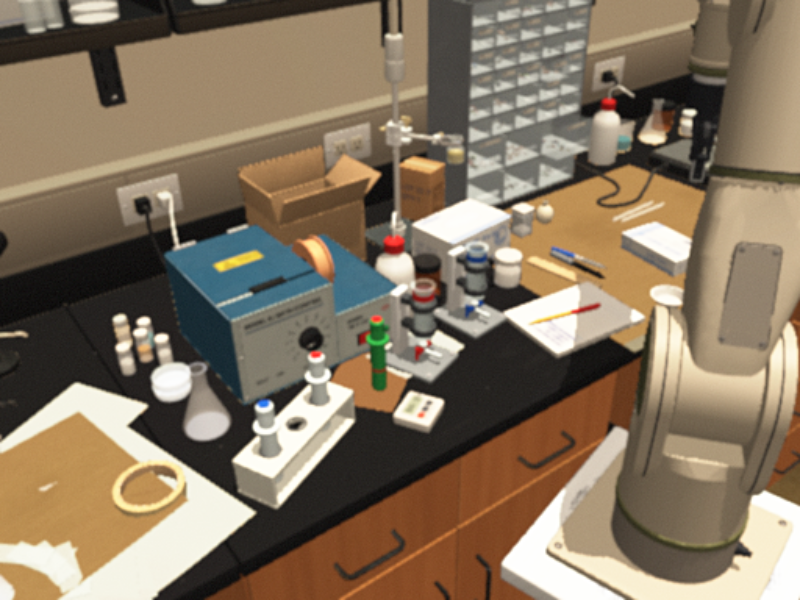

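View pics/top0.png

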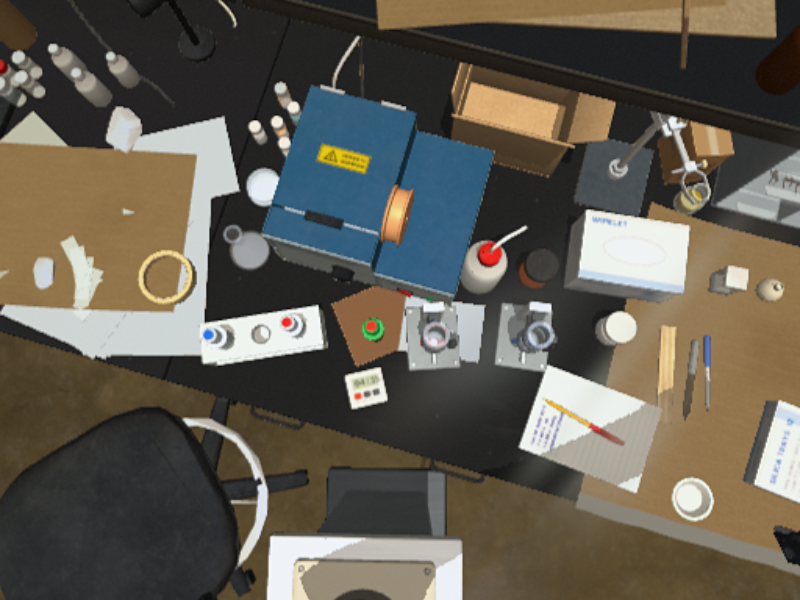

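The top view shows the rack's red-topped plunger at about (290,323) and the blue at (212,335). The green decoy stands outside the rack at (373,328), the red-banded barrel is at (435,337) and the blue one at (538,336). This agrees with the networks, so I'll go over the red barrel and look with the wrist camera.

```bash
python3 -m jog '{"offset":[[0.0165,0.0335,0.004],[0.0165,0.0335,0.004],[0.0165,0.0335,0.004],[0.0165,0.0335,0.004],[0.0165,0.0335,0.004],[0.0165,0.0335,0.004],[0.0165,0.0335,0.004],[0.0165,0.0335,0.004],[0.0165,0.0335,0.004],[0.0165,0.0335,0.004],[0.0165,0.0335,0.004],[0.0165,0.0335,0.004],[0.0165,0.0335,0.004],[0.0165,0.0335,0.004],[0,0,0],[0,0,0],[0,0,0]],"yaw":[0,0,0,0,0,0,0,0,0,0,0,0,0,0,0,0,0],"jaw":[0,0,0,0,0,0,0,0,0,0,0,0,0,0,0,0,0]}' 60
cat > h.py <<'E'
from workcell import manip
import cv2,numpy as np
from scipy.spatial.transform import Rotation as R
def shot(cam):
    o=manip.get_obs();p=manip.camera(cam)
    if cam=='wrist':
        T=np.eye(4);T[:3,:3]=R.from_quat(o['ee_rot']).as_matrix();T[:3,3]=o['position']
        M=T@np.array(p['hand_eye'])
    else:
        M=np.eye(4);a=np.array(p['attitude']);M[:3,:3]=a if a.shape==(3,3) else R.from_quat(a).as_matrix();M[:3,3]=p['eye']
    return o,p,M
def ray(p,M,u,v,z):
    K=np.array(p['camera_matrix']);d=np.linalg.solve(K,[u,v,1]);d=M[:3,:3]@(d*[1,-1,-1])
    return M[:3,3]+d*(z-M[2,3])/d[2]
def proj(p,M,X):
    c=M[:3,:3].T@(np.array(X)-M[:3,3]);K=np.array(p['camera_matrix']);q=K@(c*[1,-1,-1]);return q[:2]/q[2]
E
python3 - <<'E'
from h import *
o,p,M=shot('wrist');print(o['position'],o['ee_rot'],M[:3,3])
print([k for k in p])
cv2.imwrite('pics/w1.png',cv2.resize(p['frame'][:,:,::-1],(768,576)))
for n in('plunger_red','plunger_red_knob','stand_red','stand_red_rim'):
    print(n,[(round(d['score'],2),np.round(d['at'],4).tolist()) for d in manip.tip_of(p,n)][:4])
E
```

```text
clock: 2.62
position: [0.466, -0.1105, 0.2873]
ee_rot: [0.981, 0.192, -0.0, 0.0]
ft_force: [0.0, -1.1, -0.0]
grip_width: 0.999
grasp_force: 0.0
[ 0.46602981 -0.11054678  0.28728247] [ 9.81463840e-01  1.91647281e-01 -1.10376211e-04  1.97088310e-04] [ 0.52839837 -0.08441728  0.43089704]
['frame', 'camera_matrix', 'hand_eye', 'shot']
plunger_red [(0.71, [0.4875, -0.0073, 0.0008])]
plunger_red_knob [(0.73, [0.4879, -0.011, 0.1185])]
stand_red [(0.56, [0.4714, -0.109, 0.0011])]
stand_red_rim [(0.66, [0.4737, -0.1069, 0.153])]
```

View pics/w1.png

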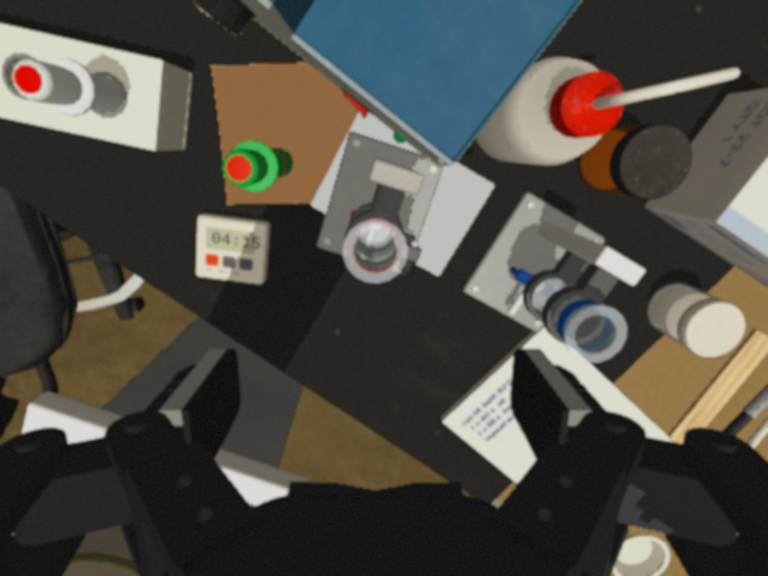

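The wrist view shows the red barrel's rim ring centred at about (375,251), the red plunger's disc at (28,78) and the green decoy at (240,167). I'll refine the positions from the calibration and move over the plunger.

```bash
python3 - <<'E'
from h import *
o,p,M=shot('wrist')
print('rim',ray(p,M,375/1.5,251/1.5,.152), 'box corner z.15/.2',ray(p,M,300,108,.15),ray(p,M,300,108,.2))
o,t,N=shot('top')
print('rim top',ray(t,N,435*.64,336*.64,.152),'boxcorner',ray(t,N,445*.64,297*.64,.15))
f=t['frame'].astype(int)
m=((f[...,0]>150)&(f[...,1]<90)&(f[...,2]<90)).astype(np.uint8)
n,l,s,c=cv2.connectedComponentsWithStats(m)
for i in range(1,n):
    if s[i,4]>8: print(s[i,4],c[i],ray(t,N,*c[i],.14))
for pp in (p,t):
  for d in manip.masks_of(pp,'stand_red')[:1]:
    ys,xs=np.nonzero(d['region']);print(d['score'],xs.min(),xs.max(),ys.min(),ys.max())
E
python3 -m jog '{"offset":[[0.001,0.033,0],[0.001,0.033,0],[0.001,0.033,0],[0.001,0.033,0],[0.001,0.033,0],[0,0,0],[0,0,0],[0,0,0]],"yaw":[0,0,0,0,0,0,0,0],"jaw":[0,0,0,0,0,0,0,0]}'
python3 - <<'E'
from h import *
o,p,M=shot('wrist')
f=p['frame'].astype(int)
m=((f[...,0]>150)&(f[...,1]<90)&(f[...,2]<90)).astype(np.uint8)
n,l,s,c=cv2.connectedComponentsWithStats(m)
for i in range(1,n):
    if s[i,4]>20: print(s[i,4],c[i],ray(p,M,*c[i],.14))
print(o['position'])
for n in('plunger_red','plunger_red_knob'):
    print(n,[(round(d['score'],2),np.round(d['at'],4).tolist()) for d in manip.tip_of(p,n)][:4])
cv2.imwrite('pics/w2.png',cv2.resize(p['frame'][:,:,::-1],(768,576)))
E
```

```text
rim [ 0.47082787 -0.10807842  0.152     ] box corner z.15/.2 [ 0.53756772 -0.12939671  0.15      ] [ 0.53591415 -0.12150292  0.2       ]
rim top [ 0.46947505 -0.10713453  0.152     ] boxcorner [ 0.52899906 -0.12182766  0.15      ]
12 [ 0.58333333 40.75      ] [0.9105672 0.6110136 0.14     ]
23 [182.95652174 205.91304348] [0.48911443 0.11914391 0.14      ]
27 [237.2962963  208.22222222] [ 0.48550853 -0.01013739  0.14      ]
39 [383.15384615 275.53846154] [ 0.33517308 -0.3486411   0.14      ]
0.91 211 294 88 188
clock: 3.73
position: [0.4712, 0.0543, 0.2873]
ee_rot: [0.981, 0.192, -0.0, 0.0]
ft_force: [-0.8, -0.5, 0.6]
grip_width: 1.002
grasp_force: 0.0
58 [360.67241379 127.67241379] [ 0.54846664 -0.02608141  0.14      ]
170 [193.18823529 128.96470588] [0.4879103 0.1199403 0.14     ]
146 [314.26712329 180.02054795] [ 0.48576113 -0.0074538   0.14      ]
52 [351.69230769 193.65384615] [ 0.48707121 -0.04822005  0.14      ]
36 [249.19444444 217.69444444] [0.42453983 0.0371673  0.14      ]
[0.47124947 0.05432405 0.28728571]
plunger_red [(0.91, [0.4881, -0.0095, 0.0008]), (0.71, [0.4882, 0.1174, 0.0041])]
plunger_red_knob [(0.85, [0.4876, 0.1164, 0.1288]), (0.72, [0.4852, -0.011, 0.1228])]
```

View pics/w2.png

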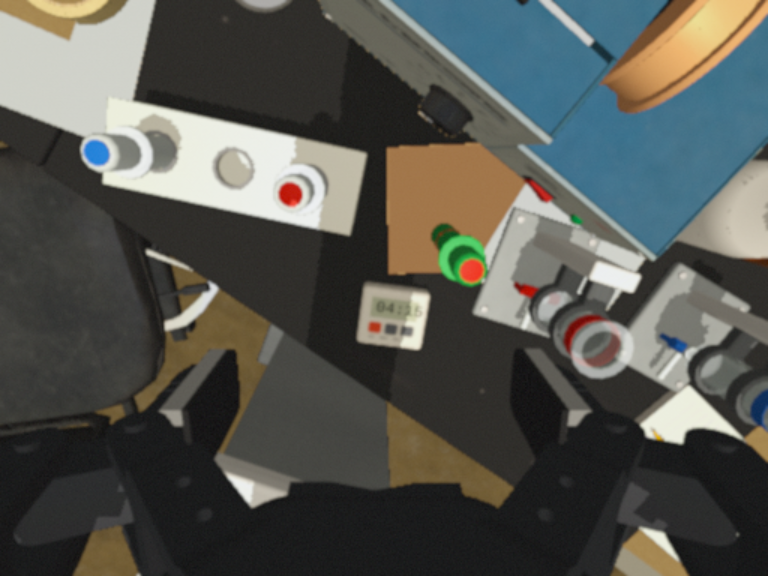

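The red disc is at (290,194) in the rack, the blue at (97,152) and the green decoy at (470,270). Two cameras put the red plunger at about (0.4885, 0.1197). I'll go above it and check closer.

```bash
python3 -m jog '{"offset":[[0.0043,0.0164,0],[0.0043,0.0164,0],[0.0043,0.0164,0],[0.0043,0.0164,0],[0,0,-0.03],[0,0,-0.03],[0,0,-0.03],[0,0,0],[0,0,0],[0,0,0]],"yaw":[0,0,0,0,0,0,0,0,0,0],"jaw":[0,0,0,0,0,0,0,0,0,0]}'
python3 - <<'E'
from h import *
o,p,M=shot('wrist')
f=p['frame'].astype(int)
m=((f[...,0]>150)&(f[...,1]<90)&(f[...,2]<90)).astype(np.uint8)
n,l,s,c=cv2.connectedComponentsWithStats(m)
for i in range(1,n):
    if s[i,4]>20: print(s[i,4],c[i],ray(p,M,*c[i],.14))
print(o['position'],o['ee_rot'])
E
```

```text
clock: 4.72
position: [0.4893, 0.1203, 0.1991]
ee_rot: [0.982, 0.191, 0.001, -0.0]
ft_force: [0.6, 0.4, 0.8]
grip_width: 0.999
grasp_force: 0.0
91 [443.58241758 179.14285714] [0.55233885 0.00305463 0.14      ]
319 [251.57680251 201.55172414] [0.4876348 0.1193697 0.14     ]
77 [424.         253.15584416] [ 0.49822474 -0.01368225  0.14      ]
279 [406.02150538 262.59498208] [ 0.48642307 -0.00531555  0.14      ]
51 [294.52941176 277.56862745] [0.44365468 0.06640458 0.14      ]
[0.48926519 0.12034268 0.19907362] [ 9.81532521e-01  1.91293502e-01  8.39804462e-04 -1.62896849e-06]
```

```bash
python3 -m jog '{"offset":[[-0.001,-0.001,-0.02],[0,0,-0.02],[0,0,-0.02],[0,0,-0.02],[0,0,-0.009],[0,0,0],[0,0,0],[0,0,0],[0,0,0],[0,0,0],[0,0,0],[0,0,0],[0,0,0],[0,0,0],[0,0,0],[0,0,0],[0,0,0],[0,0,0]],"yaw":[0,0,0,0,0,0,0,0,0,0,0,0,0,0,0,0,0,0],"jaw":[0,0,0,0,0,0,0,0.3,0.6,0.8,1,1,1,1,1,1,1,1]}' 40
```

```text
clock: 6.27
position: [0.4878, 0.1195, 0.1088]
ee_rot: [0.981, 0.192, 0.0, 0.0]
ft_force: [-0.5, -1.0, 5.1]
grip_width: 0.268
grasp_force: 39.2
```

```bash
python3 -m jog '{"offset":[[0,0,0.01],[0,0,0.01],[0,0,0.01],[0,0,0.01],[0,0,0.01],[0,0,0.01],[0,0,0.02],[0,0,0.02],[0,0,0.02],[0,0,0.02],[0,0,0.02],[0,0,0.02],[0,0,0],[0,0,0],[0,0,0],[0,0,0]],"yaw":[0,0,0,0,0,0,0,0,0,0,0,0,0,0,0,0],"jaw":[1,1,1,1,1,1,1,1,1,1,1,1,1,1,1,1]}' 40
python3 - <<'E'
from h import *
o,p,M=shot('wrist')
f=p['frame'].astype(int)
m=((f[...,0]>150)&(f[...,1]<90)&(f[...,2]<90)).astype(np.uint8)
n,l,s,c=cv2.connectedComponentsWithStats(m)
for i in range(1,n):
    if s[i,4]>20: print(s[i,4],c[i],ray(p,M,*c[i],o['position'][2]+.031))
print(o['position'])
for n in('plunger_red','plunger_red_knob','plunger_red_ring','stand_red_rim'):
    print(n,[(round(d['score'],2),np.round(d['at'],4).tolist()) for d in manip.tip_of(p,n)][:4])
o,t,N=shot('scene')
for n in('plunger_red','plunger_red_ring','plunger_red_knob','plunger_blue'):
    print(n,[(round(d['score'],2),np.round(d['at'],4).tolist()) for d in manip.tip_of(t,n)][:4])
a=cv2.resize(p['frame'],(640,480));b=cv2.resize(t['frame'][100:340,120:376],(640,600))
cv2.imwrite('pics/w3.png',a[:,:,::-1]);cv2.imwrite('pics/s3.png',b[:,:,::-1])
E
```

```text
clock: 7.6
position: [0.4869, 0.1193, 0.2875]
ee_rot: [0.981, 0.192, -0.001, 0.0]
ft_force: [-0.0, 0.5, -0.7]
grip_width: 0.266
grasp_force: 39.4
47 [401.         159.04255319] [0.55042489 0.08482747 0.31848242]
144 [364.35416667 216.08333333] [0.52490345 0.08676779 0.31848242]
50 [388.72 220.4 ] [0.52691665 0.07694485 0.31848242]
958 [249.57515658 268.08037578] [0.48630354 0.12011241 0.31848242]
[0.48691966 0.119341   0.28748242]
plunger_red [(0.74, [0.4888, 0.1191, 0.1836]), (0.57, [0.4891, -0.0087, 0.0016])]
plunger_red_knob [(0.91, [0.4871, 0.1206, 0.3105]), (0.73, [0.4895, -0.0112, 0.1215])]
plunger_red_ring [(0.97, [0.4861, -0.0096, 0.0442]), (0.73, [0.4899, 0.118, 0.227]), (0.61, [0.4816, 0.1806, -0.0025])]
stand_red_rim [(0.65, [0.4712, -0.111, 0.1521])]
plunger_red [(0.72, [0.4864, -0.005, 0.0036]), (0.7, [0.4915, 0.1172, 0.1859])]
plunger_red_ring [(0.95, [0.4851, 0.1177, 0.2273]), (0.61, [0.483, -0.011, 0.0465])]
plunger_red_knob [(0.68, [0.4872, -0.0089, 0.1235]), (0.61, [0.488, 0.1212, 0.3079]), (0.36, [0.6382, 0.2191, 0.003])]
plunger_blue [(0.44, [0.4742, -0.111, -0.0001])]
```

View pics/s3.png

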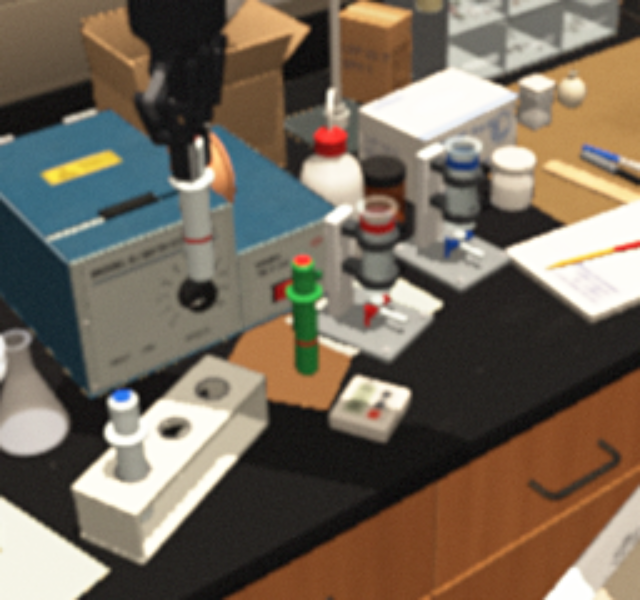

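View pics/w3.png

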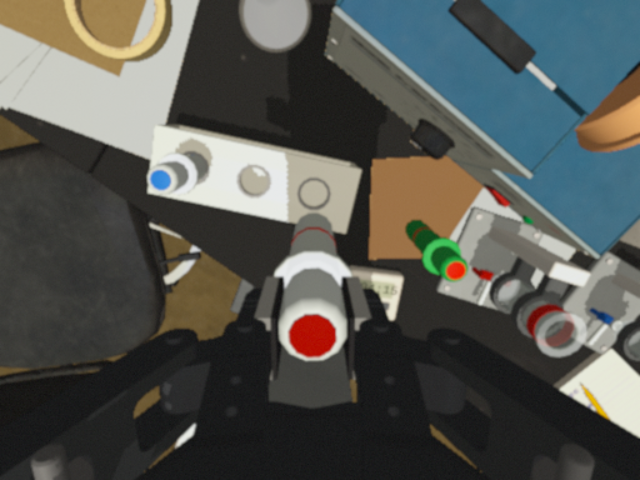

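The scene view shows the plunger hanging upright from the fingers, with its ring at (200,240), and the blue plunger still in the rack. In the wrist view its disc is central at (313,336). Carrying it over the red barrel.

```bash
python3 -m jog '{"offset":[[-0.0014,-0.01,0],[-0.0014,-0.02,0],[-0.0014,-0.02,0],[-0.0014,-0.02,0],[-0.0014,-0.02,0],[-0.0014,-0.02,0],[-0.0014,-0.02,0],[-0.0014,-0.02,0],[-0.0014,-0.02,0],[-0.0014,-0.02,0],[-0.0014,-0.02,0],[-0.0011,-0.0175,0],[0,0,0],[0,0,0],[0,0,0],[0,0,0],[0,0,0],[0,0,0]],"yaw":[0,0,0,0,0,0,0,0,0,0,0,0,0,0,0,0,0,0],"jaw":[1,1,1,1,1,1,1,1,1,1,1,1,1,1,1,1,1,1]}' 40
python3 - <<'E'
from h import *
for c in('wrist','scene','top'):
    o,p,M=shot(c)
    for n in('plunger_red','plunger_red_ring','plunger_red_knob','stand_red_rim','stand_red'):
        print(c,n,[(round(d['score'],2),np.round(d['at'],4).tolist()) for d in manip.tip_of(p,n)][:3])
    if c=='wrist': a=cv2.resize(p['frame'][90:260,150:370],(660,510),interpolation=2)
    if c=='scene':
        u,v=proj(p,M,[.471,-.108,.18]).astype(int);b=cv2.resize(p['frame'][v-50:v+50,u-40:u+40],(480,600),interpolation=2);print(u,v,proj(p,M,[.471,-.108,.152]),proj(p,M,[.471,-.108,.185]))
print(o['position'])
cv2.imwrite('pics/w4.png',a[:,:,::-1]);cv2.imwrite('pics/s4.png',b[:,:,::-1])
E
```

```text
clock: 9.6
position: [0.471, -0.1074, 0.2884]
ee_rot: [0.981, 0.192, 0.0, 0.0]
ft_force: [-0.6, 0.4, -1.7]
grip_width: 0.269
grasp_force: 39.4
wrist plunger_red [(0.94, [0.4909, -0.0092, -0.0001]), (0.56, [0.4737, -0.1072, 0.1854])]
wrist plunger_red_ring [(0.85, [0.4727, -0.1068, 0.2301]), (0.78, [0.4849, -0.0091, 0.0463])]
wrist plunger_red_knob [(0.9, [0.472, -0.1096, 0.3077]), (0.87, [0.4878, -0.0104, 0.1188]), (0.29, [0.393, 0.0048, -0.0013])]
wrist stand_red_rim [(0.89, [0.4716, -0.1086, 0.1508])]
wrist stand_red [(0.75, [0.4716, -0.1065, 0.0006])]
scene plunger_red [(0.57, [0.4832, -0.0048, 0.0013]), (0.54, [0.6394, 0.2174, 0.0031])]
scene plunger_red_ring [(0.76, [0.4713, -0.1074, 0.2277]), (0.71, [0.4834, -0.0077, 0.0491])]
scene plunger_red_knob [(0.9, [0.4883, -0.0103, 0.1261]), (0.58, [0.4706, -0.1107, 0.3077])]
scene stand_red_rim [(0.59, [0.4675, -0.1114, 0.1519])]
scene stand_red [(0.64, [0.4734, -0.1107, -0.0032])]
270 172 [270.98983068 181.87364411] [270.95526463 170.23090287]
top plunger_red [(0.57, [0.4864, -0.0097, -0.0027])]
top plunger_red_ring [(0.66, [0.4845, -0.007, 0.0404])]
top plunger_red_knob [(0.47, [0.4839, -0.0132, 0.1248])]
top stand_red_rim []
top stand_red [(0.31, [0.5987, -0.2862, 0.0013])]
[ 0.4709096  -0.10798832  0.28834365]
```

View pics/w4.png

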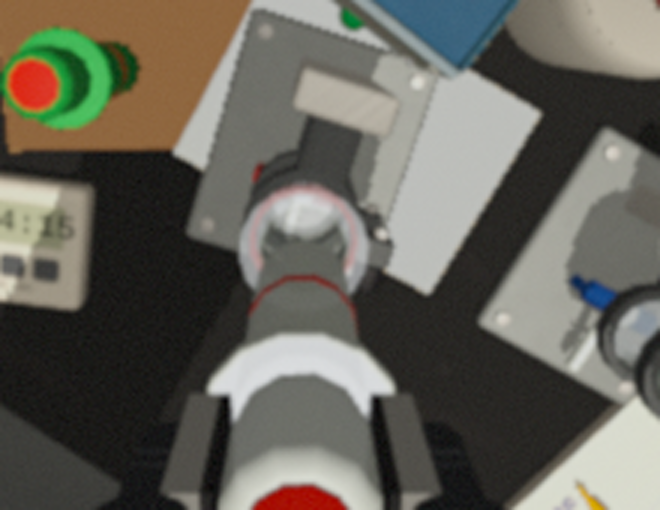

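View pics/s4.png

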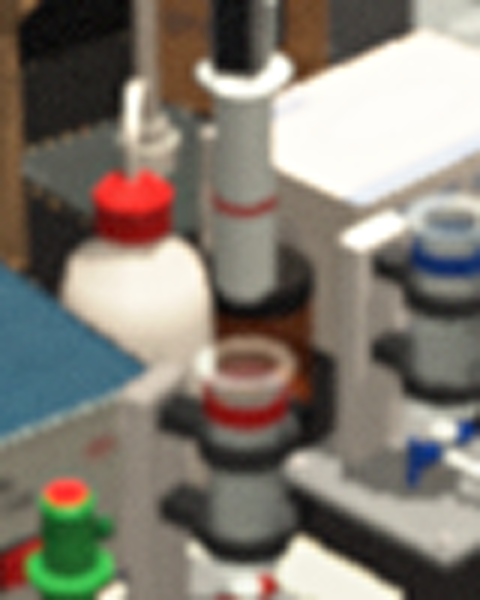

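Both views show the rod's foot over the rim: scene crop at x≈245 for both, wrist crop at x≈302 against 304. A 1 mm correction, then a slow descent while watching the force.

```bash
python3 -m jog '{"offset":[[0.0005,-0.0008,-0.01],[0,0,-0.01],[0,0,-0.008],[0,0,0],[0,0,-0.002],[0,0,-0.002],[0,0,-0.002],[0,0,-0.002],[0,0,-0.002],[0,0,-0.002],[0,0,0],[0,0,0]],"yaw":[0,0,0,0,0,0,0,0,0,0,0,0],"jaw":[1,1,1,1,1,1,1,1,1,1,1,1]}' 40
python3 -c "
from h import *
print(manip.get_obs()['ft_force'],manip.get_obs()['position'])"
```

```text
clock: 11.5
position: [0.4714, -0.1087, 0.2483]
ee_rot: [0.981, 0.192, -0.0, -0.0]
ft_force: [-0.2, 1.2, -1.2]
grip_width: 0.269
grasp_force: 39.4
[-0.21338282  1.1840967  -1.18899123] [ 0.4713541  -0.10873933  0.24828773]
```

```bash
python3 -m jog '{"offset":[[0,0,-0.002],[0,0,-0.002],[0,0,-0.002],[0,0,-0.003],[0,0,-0.003],[0,0,-0.003],[0,0,-0.003],[0,0,-0.003],[0,0,0],[0,0,0]],"yaw":[0,0,0,0,0,0,0,0,0,0],"jaw":[1,1,1,1,1,1,1,1,1,1]}' 40
```

```text
clock: 12.33
position: [0.4713, -0.1088, 0.2271]
ee_rot: [0.981, 0.192, -0.0, -0.0]
ft_force: [-0.0, 0.7, -0.3]
grip_width: 0.266
grasp_force: 39.4
```

```bash
python3 -m jog '{"offset":[[0,0,-0.004],[0,0,-0.004],[0,0,-0.004],[0,0,-0.004],[0,0,-0.004],[0,0,-0.004],[0,0,-0.004],[0,0,-0.004],[0,0,-0.004],[0,0,-0.004],[0,0,-0.004],[0,0,-0.004],[0,0,-0.004],[0,0,0],[0,0,0]],"yaw":[0,0,0,0,0,0,0,0,0,0,0,0,0,0,0],"jaw":[1,1,1,1,1,1,1,1,1,1,1,1,1,1,1]}' 40
```

```text
clock: 13.58
position: [0.4713, -0.1088, 0.1752]
ee_rot: [0.981, 0.192, -0.0, -0.0]
ft_force: [-0.6, 0.2, -1.4]
grip_width: 0.271
grasp_force: 39.3
```

```bash
python3 -m jog '{"offset":[[0,0,-0.002],[0,0,-0.002],[0,0,-0.002],[0,0,-0.002],[0,0,-0.002],[0,0,-0.002],[0,0,-0.001],[0,0,0],[0,0,0]],"yaw":[0,0,0,0,0,0,0,0,0],"jaw":[1,1,1,1,1,1,1,1,1]}' 40
```

```text
clock: 14.33
position: [0.4714, -0.1088, 0.1623]
ee_rot: [0.981, 0.192, -0.0, 0.0]
ft_force: [-1.3, 0.3, -1.5]
grip_width: 0.266
grasp_force: 39.4
```

Stepping 0.5–1 mm at a time until the force shows contact with the rim.

```bash
python3 -m jog '{"offset":[[0,0,-0.001],[0,0,0],[0,0,-0.0005],[0,0,0],[0,0,0]],"yaw":[0,0,0,0,0],"jaw":[1,1,1,1,1]}' 40
python3 -m jog '{"offset":[[0,0,-0.0005],[0,0,0],[0,0,0]],"yaw":[0,0,0],"jaw":[1,1,1]}' 40
python3 -m jog '{"offset":[[0,0,-0.0005],[0,0,0],[0,0,0]],"yaw":[0,0,0],"jaw":[1,1,1]}' 40
```

```text
clock: 14.75
position: [0.4714, -0.1087, 0.1609]
ee_rot: [0.981, 0.192, 0.0, 0.0]
ft_force: [-0.3, 0.9, -0.6]
grip_width: 0.27
grasp_force: 39.4
clock: 15.0
position: [0.4714, -0.1087, 0.1603]
ee_rot: [0.981, 0.192, 0.0, 0.0]
ft_force: [0.1, 0.6, -0.9]
grip_width: 0.267
grasp_force: 39.4
clock: 15.25
position: [0.4715, -0.1088, 0.1599]
ee_rot: [0.981, 0.192, 0.0, 0.0]
ft_force: [-0.9, 1.0, -0.7]
grip_width: 0.265
grasp_force: 39.6
```

```bash
for i in 1 ; do python3 -m jog '{"offset":[[0,0,-0.0005],[0,0,0],[0,0,0]],"yaw":[0,0,0],"jaw":[1,1,1]}' 40
python3 -m jog '{"offset":[[0,0,-0.0005],[0,0,0],[0,0,0]],"yaw":[0,0,0],"jaw":[1,1,1]}' 40; done
python3 - <<'E'
from h import *
o,p,M=shot('scene')
u,v=proj(p,M,[.471,-.108,.18]).astype(int);b=cv2.resize(p['frame'][v-40:v+40,u-40:u+40],(600,600),interpolation=2)
cv2.imwrite('pics/s5.png',b[:,:,::-1])
E
```

```text
clock: 15.5
position: [0.4715, -0.1088, 0.1598]
ee_rot: [0.981, 0.192, 0.0, 0.0]
ft_force: [-2.3, 1.1, 4.1]
grip_width: 0.267
grasp_force: 40.2
clock: 15.75
position: [0.4715, -0.1088, 0.1598]
ee_rot: [0.981, 0.192, 0.0, 0.0]
ft_force: [-4.7, 1.9, 9.1]
grip_width: 0.273
grasp_force: 40.7
```

View pics/s5.png

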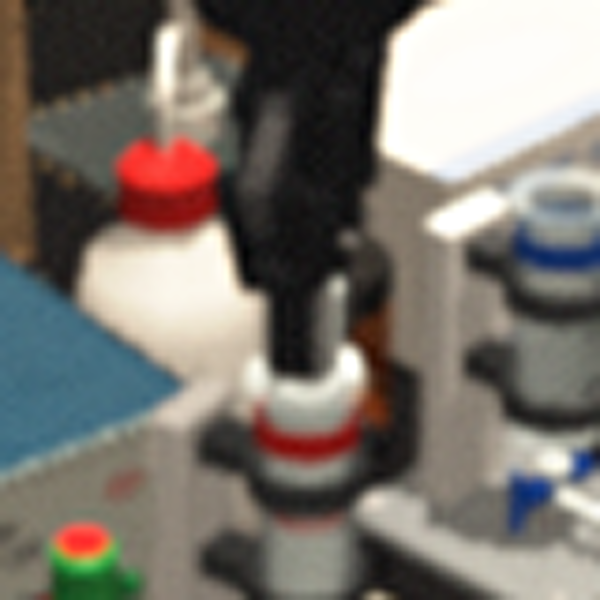

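The shoulder sits on the rim at (305,390) with 9 N vertical force, so it's home with TCP z = 0.1598. I'll now draw it up 51 mm to TCP z = 0.2108.

```bash
python3 -m jog '{"offset":[[0,0,0.002],[0,0,0.003],[0,0,0.004],[0,0,0.004],[0,0,0.004],[0,0,0.004],[0,0,0.004],[0,0,0.004],[0,0,0.004],[0,0,0.004],[0,0,0.004],[0,0,0.004],[0,0,0.003],[0,0,0.003],[0,0,0.001],[0,0,0],[0,0,0],[0,0,0],[0,0,0]],"yaw":[0,0,0,0,0,0,0,0,0,0,0,0,0,0,0,0,0,0,0],"jaw":[1,1,1,1,1,1,1,1,1,1,1,1,1,1,1,1,1,1,1]}' 40
python3 - <<'E'
from h import *
o,p,M=shot('scene');print(o['position'],o['ft_force'])
for n in('plunger_red','plunger_red_ring','plunger_red_knob','stand_red_rim'):
    print(n,[(round(d['score'],2),np.round(d['at'],4).tolist()) for d in manip.tip_of(p,n)][:3])
u,v=proj(p,M,[.471,-.108,.18]).astype(int);b=cv2.resize(p['frame'][v-40:v+40,u-40:u+40],(600,600),interpolation=2)
cv2.imwrite('pics/s6.png',b[:,:,::-1])
E
```

```text
clock: 17.38
position: [0.4714, -0.1088, 0.2107]
ee_rot: [0.981, 0.192, -0.0, 0.0]
ft_force: [0.3, 0.3, 0.3]
grip_width: 0.268
grasp_force: 39.3
[ 0.47138072 -0.10877167  0.21071847] [0.34640194 0.32948258 0.26906989]
plunger_red [(0.73, [0.4851, -0.0064, 0.0001])]
plunger_red_ring [(0.84, [0.4831, -0.0109, 0.0461]), (0.48, [0.471, -0.1095, 0.1532])]
plunger_red_knob [(0.89, [0.4868, -0.0094, 0.1258]), (0.82, [0.4717, -0.1111, 0.2288])]
stand_red_rim [(0.71, [0.4687, -0.1096, 0.1515])]
```

View pics/s6.png

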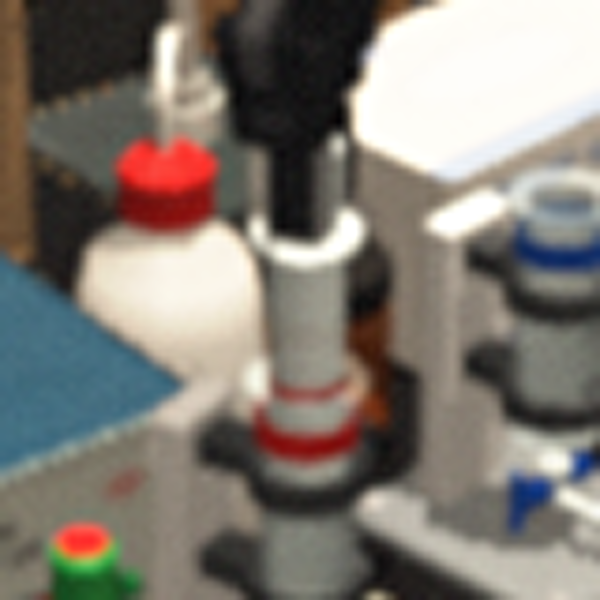

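The red ring at (310,390) is level with the rim. The plunger hangs straight, the side force is near zero and the grip is 39 N.

```bash
python3 -c "
from workcell import manip
print(manip.hand_in())"
```

```text
the job is handed in; nothing more can be done
None
```

I pushed the red plunger fully home in the red barrel (9 N on the rim), then drew it up 51 mm so its ring is level with the rim, and handed the job in at about 17 s while still holding it; no verdict was returned.

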